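# Mount a small alloy wheel on the polishing stand

## Robot

A 6-joint arm with a two-finger parallel gripper is mounted at the origin on the work surface. World frame = base frame: x ahead of the robot, y to its left, z up, the work surface at z = 0. Lengths are in m, angles in rad, forces in N, time in s.
With the tool pointing down it reaches from about 0.375 to 0.9 m from the base axis. Payload 3.1 kg.
Tool frame: the origin (TCP) lies on the centre line of the jaws, within the pads' length; the fingertips stand 25 mm ahead of it and the grasp point (between the pads) lies 6 mm ahead of it (manip.tip_extent is the distance from the TCP to the fingertips, in m); z points along the fingers, y is the line along which they close (so a half turn about z gives the same grasp; the last joint's range is limited). The gripper opens to 85 mm and grips with 20 to 120 N. Pads are 22 mm wide; open, the fingers measure 114 mm over their backs; the gripper's body (76 mm by 85 mm) begins 54 mm behind the grasp point. The pads swing forward as they close: fully open they stand 13 mm farther back than shut.
Start: joints at [-0.178, 0.527, 1.433, -0, 1.181, -0.178], TCP at [0.625, 0, 0.256] pointing down, gripper open.
Joint ranges: [-3.08, 3.08], [-0.75, 2.2], [0.22, 2.44], [-1.43, 4.57], [0, 2.65], [-2.85, 2.85]. Speed limits (rad/s): [2.79, 2.79, 3.14, 3.14, 3.14, 3.14].

## Interface

Orientations are given as a unit quaternion [x, y, z, w].
In Python, from station import readout, imaging, order, manip gives the robot as it stands.
- The arm moves only by the tool move_arm, never from a script. Its argument "rows" is a list of rows, each a list of 7 numbers: the turn, a rotation vector about the tool's x, y, z in degrees, then the shift along the tool's x, y, z in mm, then the closure, from 0 (fully open) to 1 (shut). A call has 1 to 12 rows; each row is the pose to reach, as a shift and turn from the pose commanded when the call began, along the tool's axes at that moment; what a row does not reach only later rows make up. A row lasts 1/12 s, in which the tool goes at most 41.7 mm and 7.16 degrees, less where a joint would pass 70% of its speed; a pose out of reach is approached as far as the arm can. A call with a gripper value outside its range is refused whole. The fingers move at their own pace and stop on an object; "squeeze" is the grip in N (left out, the last holds). Time passes only in rows, so rows that repeat a pose let the fingers close. It gives the time, the measured TCP pose, the force, the opening and the grip force at its end, in the units of the state.
- readout.sense(): the state, without advancing time (a new reading comes with each control period).
- imaging.snapshot(name): name is "scene" or "side" or "wrist"; returns a dict with "img" (384x512x3 uint8, red, green, blue), "z_map" (384x512 float32, m along the optical axis (not along the pixel's ray), 0 where there is no reading), "fovy" (degrees; the focal length in pixels is half the picture's height over the tangent of half this angle, whatever the lens; pixels are square), "cx", "cy" (the principal point, pixels), "rvec" (rotation vector, rad) and "tvec" (3), from world to camera coordinates, as OpenCV has them. Camera axes: x right, y down, z forward; pixel columns grow to the right and rows downward; lengths in m; the calibration is good to about 2 mm. A picture is of the moment at which its call begins.
- order.sign_off(): hands the job in; it is judged then, once.
The state is a dict: "t": time; "q": joint angles; "qd": joint speeds; "tau": joint torques, N m; "tcp_pos": TCP position; "tool_rot": TCP orientation; "force": force on the tool from outside, world axes, zero at the start; "ft_torque": the same for the moment, N m; "finger_gap": opening from 0.0 (shut) to 1.0 (fully open); "gripper_force": force on a finger pad.
Only numpy, scipy, OpenCV 4.12 (cv2) and the standard library are available. Lean on these libraries where they do the work, as an engineer would, in place of code of your own. Each camera call takes 0.05 s, during which the arm holds its last target. There are 200 camera calls.

## Task

Mount the small alloy wheel on the tilted wheel stand for polishing: put its centre bore on the hub's spigot, turn the wheel until its four holes line up with the studs, and seat it gently, fully home against the hub face. Then swing the stand's hold-down arm all the way down onto the wheel's boss and let go, leaving the other things on the bench where they are.

Things in the scene. Friction and masses are not known exactly. Their poses are not given: they have to be found in the camera images.
- wheel: bare-aluminium wheel, 156 mm across, lying face up. Origin: centre of its underside, z along its axis to the face. Rim: tube z 0-40 mm, outer radius 78, inner 67 mm. Inside, a square centre plate, 98 mm a side parallel to wheel x and y, z 10-20 mm, with four 12.5 mm through holes at (+-32.5, +-32.5) mm: the pattern repeats every quarter turn. 0.6 to 0.9 kg, balanced about its axis.
- wheel_boss (a point): on the wheel's axis, 48 mm above its origin: where to grip it. The boss is a round closed cylinder of 50 mm diameter on the centre plate, top at z 60 mm (20 mm proud of the rim), plain from z 36 to 60 mm; 40 mm free all round between boss and rim, the centre plate (z 20 mm) below. Axes as the wheel's.
- wheel_mount (a point): centre of the wheel's rear mounting face (back of the centre plate), on the axis 10 mm above the wheel's origin; axes as the wheel's. Here opens, to the rear, the blind centre bore: 26 mm diameter, 26 mm deep.
- hub_face (a point): centre of the stand's hub face, a steel flange of 110 mm diameter. z: out of the face along the hub's axis, tilted 25 degrees from vertical towards the stand's front (which looks towards the robot and its right). The hub is locked at an arbitrary turn within 45 degrees and does not turn by hand. With the wheel home, wheel_mount lies on this point and the z axes agree, at any of four quarter turns.
- hub_spigot (a point): tip of the hub's centre spigot, 24 mm out from hub_face along z; axes as hub_face's. Spigot 24 mm diameter with a tapered nose. Around it four plain tapered studs, 10 mm diameter, 14 mm long, at (+-32.5, +-32.5) mm along hub_face's x and y. A wheel out of line with the studs stops on their ends, 14 mm from home.
- clamp_arm (a joint): angle of the stand's dark steel hold-down arm, rad. 0: fully down, its pad just on the boss of a seated wheel. Grows as it swings up and back; 1.95 to 2.25 at the start, clear of the wheel's way on. The hinge is stiff (0.35 N m): the arm stays where it is left; moving its end takes 3 to 5 N.
- clamp_hinge (a point): middle of the arm's hinge line, at the stand's raised rear, 105 mm up-slope from the hub axis and 66 mm out from the hub face's plane. y: along the hinge line, level; the arm opens by turning positively (right hand) about y. The frame turns with the arm: -x along the arm. The post carrying it starts 97 mm up-slope from the hub axis (wheel radius 78 mm).
- clamp_pad (a point): centre of the underside of the arm's round rubber pad, 36 mm across, 105 mm along the arm from the hinge. With the arm down it is on the hub axis, 51 mm out from the hub face. Axes as clamp_hinge's.
- clamp_grip (a point): where to take the arm: middle of its cranked end, a flat bar 16 mm wide (along the hinge line), 12 mm thick, going on 18 mm further; 147 mm along the arm from the hinge (-x) and 20 mm to its outer side (z). Axes as clamp_hinge's. About 340 mm above the bench at the start; with the arm down it is 36 mm beyond the boss end and 42 mm down-slope of the hub axis.
- stand: the grey cast wheel stand, fixed to the bench. Foot 210 x 170 mm, 14 mm thick. Origin on the bench under the centre of hub_face, which is 90 mm above; x from the stand's front to its rear (foot from -90 to 120 mm), y along the hinge line.
- compound_bottle: white squeeze bottle of polishing compound, 64 mm wide, 170 mm tall, standing. Origin at the centre of its underside. To be left alone.
- sanding_block: wooden sanding block with a cork sole, 110 x 50 x 34 mm, lying flat. Origin at the centre of its underside. To be left alone.
- air_polisher: air-driven polisher lying on its round white pad, about 210 mm long and 84 mm wide, 66 mm high. Origin at the centre of its underside. To be left alone.
- bracket: flat black bracket with triangular openings, about 150 x 90 x 5 mm, lying flat. Origin at the centre of its underside. To be left alone.
- tin: round tin with a yellow band, 80 mm wide, 100 mm tall, standing. Origin at the centre of its underside. To be left alone.
- brown_bottle: brown bottle with a black cap, 68 mm wide, 160 mm tall, standing. Origin at the centre of its underside. To be left alone.

How it is judged:
By the outcome, as a careful person would: the job done as asked, in the order asked, and still so for the second after the job is handed in, with the robot touching nothing.
It also fails if it takes over 64 s, if anything falls off the work surface, if the arm or the gripper's body presses on something with over 40 N, if the wrist force passes 120 N, or if a joint passes its speed limit or range.

## Working session

There is one attempt and no reset: what is moved stays moved. The work goes in short steps, Python scripts to look and compute and a tool call to move; the robot and the scene stay as the last step left them, time stands still between calls to the robot, and variables do not carry over. Pictures are saved under pics/ and viewed, at most 10 in all, crops included, and the job is handed in when it is done.

Besides the shell and the picture viewer there is one more tool, called after "Request:" as a command line: name --pt "numbers of a row" for each row, then --argument value for the rest. move_arm: Moves the arm, as the interface text tells. Its arguments: {"type":"object","properties":{"rows":{"type":"array"},"squeeze":{"type":"number"}},"required":["rows"]}

```bash
ls; mkdir -p pics; cat > h.py <<'E'
import numpy as np, cv2
from scipy.spatial.transform import Rotation as R
from station import readout, imaging, order, manip
def snap(n):
    s=imaging.snapshot(n); s['R']=cv2.Rodrigues(np.array(s['rvec'],float))[0]; s['t']=np.array(s['tvec'],float).ravel()
    s['f']=s['img'].shape[0]/2/np.tan(np.radians(s['fovy'])/2); return s
def cloud(s):
    z=s['z_map']; v,u=np.mgrid[:z.shape[0],:z.shape[1]]
    P=np.stack([(u-s['cx'])/s['f']*z,(v-s['cy'])/s['f']*z,z],-1)
    W=(P-s['t'])@s['R']; W[z==0]=np.nan; return W
def proj(s,p):
    c=s['R']@np.asarray(p)+s['t']; return c[:2]/c[2]*s['f']+[s['cx'],s['cy']]
def save(n,img): cv2.imwrite('pics/'+n+'.png',img[...,::-1])
E
python3 - <<'E'
from h import *
print(readout.sense(), manip.tip_extent)
ss=[snap(n) for n in ('scene','side','wrist')]
for n,s in zip(('scene','side','wrist'),ss):
    print(n,s['fovy'],s['cx'],s['cy'],-s['R'].T@s['t'],s['R'][2]); np.savez('/tmp/'+n+'.npz',**{k:s[k] for k in ('img','z_map','cx','cy','f','R','t')})
    save(n+'0',s['img'])
E
```

```text
pics
{'t': 0.0, 'q': array([-1.78507284e-01,  5.28466567e-01,  1.43388814e+00,  8.08036211e-06,
        1.18136190e+00, -1.78498284e-01]), 'qd': array([-7.39094598e-04, -1.76350035e-04,  3.32928424e-04,  1.78764665e-03,
       -8.11577041e-04, -4.10531118e-05]), 'tau': array([ 2.50220628e-04, -4.42344439e+01, -1.78024775e+01, -2.06930472e-04,
        8.36740597e-03,  2.24214921e-05]), 'tcp_pos': array([6.24355235e-01, 1.43308469e-04, 2.55337797e-01]), 'tool_rot': array([ 7.07110652e-01,  7.07102113e-01, -6.02596449e-04, -8.74460608e-04]), 'force': array([-0.28566851,  0.0099452 ,  0.05464669]), 'ft_torque': array([-0.0515263 ,  0.00626975, -0.00253888]), 'gripper_force': 0.0, 'finger_gap': 0.9983493387914182} 0.025
scene 52.16542762873874 249.92224008798215 189.41051100789042 [1.0806656  0.70001293 0.8273218 ] [-0.46358739 -0.63777161 -0.6150887 ]
side 44.222089704974216 255.34055434490912 193.59373578260062 [-0.06982558 -0.75227531  1.35061989] [ 0.39426116  0.47814346 -0.78481652]
wrist 70.13148777303611 256.14517999538646 191.74916666014693 [0.62544895 0.07527012 0.37335886] [-0.00113204 -0.29291822 -0.95613683]
```

View pics/scene0.png

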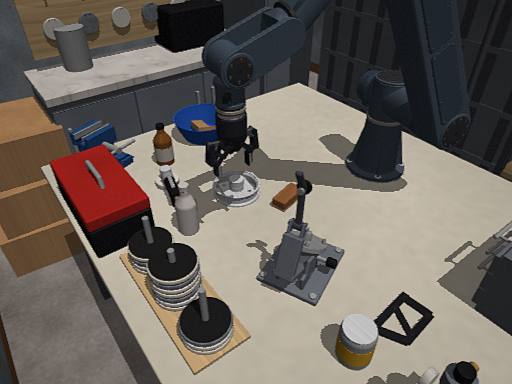

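View pics/side0.png

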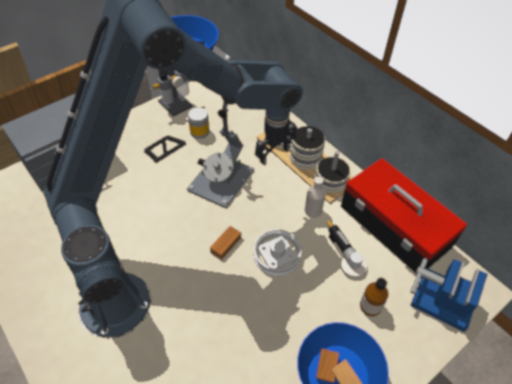

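The scene view shows the wheel at (237,187), the stand at (300,265) with its arm up at (300,185). In the side view the wheel is at (278,252), the hub at (217,167) and the stand foot around (222,183).

```bash
cat >> h.py <<'E'
def load(n):
    return dict(np.load('/tmp/'+n+'.npz'))
def circ(p):
    A=np.c_[2*p,np.ones(len(p))]; s=np.linalg.lstsq(A,(p**2).sum(1),rcond=None)[0]; return s[:2],np.sqrt(s[2]+s[0]**2+s[1]**2)
E
python3 - <<'E'
from h import *
for n,(u,v),(u2,v2) in (('side',(278,252),(222,183)),('scene',(237,187),(300,265))):
    s=load(n); W=cloud(s); print(n,'wheel px',W[v,u],'stand px',W[v2,u2])
    m=(np.abs(W[...,2]-.04)<.006); m2=np.zeros_like(m); m2[v-35:v+35,u-35:u+35]=1; p=W[m&m2][:,:2]
    c,r=circ(p)
    for _ in range(5):
        d=np.hypot(*(p-c).T); k=(d>.06)&(d<.085); c,r=circ(p[k])
    print('rim',c,r,k.sum())
    mb=(np.abs(W[...,2]-.06)<.005)&m2.astype(bool); pb=W[mb][:,:2]; pb=pb[np.hypot(*(pb-c).T)<.04]; print('boss',np.median(pb,0),len(pb))
    # foot top z=.014
    m=(np.abs(W[...,2]-.014)<.005); m2[:]=0; m2[v2-60:v2+60,u2-60:u2+60]=1
    g=s['img'].astype(int); grey=(g.max(-1)-g.min(-1)<30)
    k=(m&m2.astype(bool)&grey); 
    k=cv2.morphologyEx(k.astype(np.uint8),cv2.MORPH_OPEN,np.ones((3,3)))>0
    print('foot',k.sum(),cv2.minAreaRect((W[k][:,:2]*1000).astype(np.float32)))
    pts=W[v2-100:v2+60,max(0,u2-70):u2+70].reshape(-1,3); 
    k=(pts[:,2]>.3); print('high',k.sum(), np.nanmean(pts[k],0) if k.any() else '')
w=load('wrist'); save('wrist0',w['img'])
E
```

```text
side wheel px [ 0.48722068 -0.19538188  0.0614032 ] stand px [0.53302094 0.17102614 0.02118451]
rim [ 0.50166484 -0.17667813] 0.07326000009977551 371
boss [ 0.50149919 -0.1781806 ] 155
foot 687 ((540.0706176757812, 196.03182983398438), (197.87747192382812, 171.50799560546875), 23.85301971435547)
high 3093 [ 0.54912799 -0.01915991  0.50078863]
scene wheel px [ 0.51214823 -0.15445056  0.03810591] stand px [0.58740947 0.23396101 0.06133798]
rim [ 0.50384553 -0.17482199] 0.07432593165758597 195
boss [ 0.50457001 -0.17468961] 107
foot 1424 ((547.966796875, 200.278564453125), (212.5718231201172, 169.11317443847656), 23.090932846069336)
high 205 [0.59979852 0.22583004 0.32636906]
```

View pics/wrist0.png

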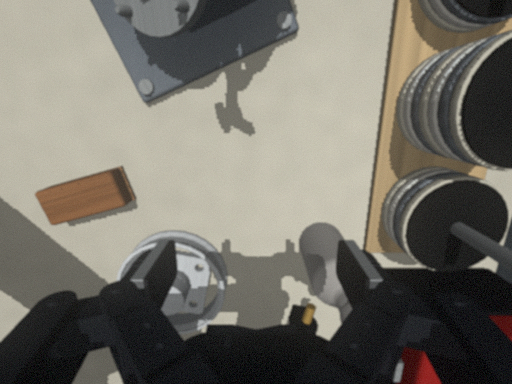

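The wrist view shows the stand foot at the top with hub and studs near (160,5), the sanding block at (85,195), and the wheel at (175,280) partly behind a finger. I'll go above the wheel.

Request:
move_arm --pt "0 0 0 -25 -17 0 0" --pt "0 0 0 -55 -38 5 0" --pt "0 0 0 -85 -59 15 0" --pt "0 0 0 -115 -80 30 0" --pt "0 0 0 -145 -101 45 0" --pt "0 0 0 -165 -115 55 0" --pt "0 0 0 -176 -122 60 0" --pt "0 0 0 -176 -122 60 0" --pt "0 0 0 -176 -122 60 0"

```text
t: 0.9
tcp_pos: [0.5034, -0.1761, 0.1964]
tool_rot: [0.708, 0.707, 0.0, -0.0]
force: [-0.1, 0.2, 0.4]
finger_gap: 1.0
gripper_force: 0.0
```

```bash
cat > w.py <<'E'
from h import *
import sys
s=snap('wrist'); st=readout.sense(); np.savez('/tmp/wr_%s.npz'%sys.argv[1],pos=st['tcp_pos'],rot=st['tool_rot'],**{k:s[k] for k in ('img','z_map','cx','cy','f','R','t')})
save('wr_'+sys.argv[1],cv2.resize(s['img'],None,fx=1.5,fy=1.5)); print(st['t'],st['tcp_pos'],R.from_quat(st['tool_rot']).as_matrix().round(4).tolist(),st['force'])
E
python3 w.py wheel
```

```text
0.95 [ 0.50402199 -0.17559187  0.19676566] [[0.0001, 1.0, 0.0014], [1.0, -0.0001, -0.0], [-0.0, 0.0014, -1.0]] [-0.84292519  0.48138597  0.38304023]
```

View pics/wr_wheel.png

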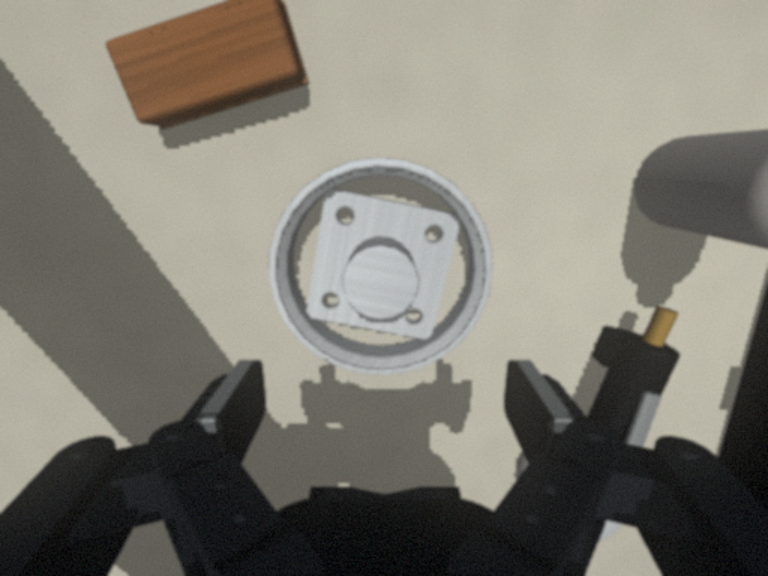

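```bash
cat >> h.py <<'E'
def ray(s,u,v,o,n):
    d=s['R'].T@np.array([(u-s['cx'])/s['f'],(v-s['cy'])/s['f'],1]); c=-s['R'].T@s['t']; n=np.asarray(n,float)
    return c+d*((np.asarray(o)-c)@n)/(d@n)
E
cat > /tmp/a.py <<'E'
from h import *
s=load('wr_wheel'); W=cloud(s); print('cam',-s['R'].T@s['t'])
zz=W[...,2]; d=np.hypot(W[...,0]-.5035,W[...,1]+.1755)
for z,a in ((.06,(0,.03)),(.04,(.06,.085)),(.02,(.028,.066)),(0,(.1,.13))):
    k=(abs(zz-z)<.008)&(d>a[0])&(d<a[1]); print(z,k.sum(),np.median(zz[k]),zz[k].std())
k=(abs(zz-.04)<.006)&(d<.09)&(d>.06); p=W[k][:,:2]; c,r=circ(p); print('rim',c,r)
cc,rr=cv2.minEnclosingCircle((p*1000).astype(np.float32)); print(cc,rr)
k=(abs(zz-.06)<.006)&(d<.035); cc,rr=cv2.minEnclosingCircle((W[k][:,:2]*1000).astype(np.float32)); print('boss',cc,rr,W[k].mean(0))
k=(abs(zz-.02)<.006)&(d<.066); k=cv2.morphologyEx(k.astype(np.uint8),cv2.MORPH_OPEN,np.ones((3,3)))>0
print('plate',cv2.minAreaRect((W[k][:,:2]*1000).astype(np.float32)))
g=cv2.cvtColor(s['img'],cv2.COLOR_RGB2GRAY).astype(float); H=[]
for u,v in ((345,215),(433,232),(330,300),(413,316)):
    u/=1.5;v/=1.5; vv,uu=np.mgrid[int(v)-9:int(v)+10,int(u)-9:int(u)+10]; patch=g[vv,uu]; w=np.clip(np.median(patch)-15-patch,0,40)
    w*=np.hypot(uu-u,vv-v)<8
    u1,v1=(uu*w).sum()/w.sum(),(vv*w).sum()/w.sum(); P=ray(s,u1,v1,[0,0,.02],[0,0,1]); Q=ray(s,u,v,[0,0,.02],[0,0,1]); H.append(P); print((u1,v1),P,Q)
H=np.array(H); print(H.mean(0)); e=H[1]-H[0],H[3]-H[2],H[0]-H[2],H[1]-H[3]
for x in e: print(np.hypot(*x[:2]),np.degrees(np.arctan2(x[1],x[0])))
E
PYTHONPATH=. python3 /tmp/a.py
```

```text
Traceback (most recent call last):
  File "h.py", line 1, in <module>
    import numpy as np, cv2
ModuleNotFoundError: No module named 'cv2'
```

```bash
cp /tmp/a.py a.py; python3 a.py
```

```text
cam [ 0.5042793  -0.10099039  0.31432902]
0.06 1990 0.06012547412897418 0.001079996932214712
0.04 4789 0.03749489835980722 0.0027987591429610523
0.02 5307 0.0201974481548833 0.0016826110026582366
0 15704 0.00023260041810644125 0.0007203327227278914
rim [ 0.50205768 -0.17499239] 0.07292907963005212
(501.7845458984375, -175.35488891601562) 77.90750122070312
boss (502.053466796875, -175.50559997558594) 25.029897689819336 [ 0.50199495 -0.17403344  0.06008388]
plate ((510.05889892578125, -180.59869384765625), (105.1548080444336, 115.94673156738281), 78.22896575927734)
(np.float64(229.32680538555692), np.float64(142.63427172582618)) [ 0.47594811 -0.13628235  0.02      ] [ 0.47664478 -0.13702265  0.02      ]
(np.float64(289.6199697428139), np.float64(154.6057488653555)) [ 0.54071251 -0.14916388  0.02      ] [ 0.53968455 -0.14922901  0.02      ]
(np.float64(218.9095158597663), np.float64(199.78030050083473)) [ 0.46222625 -0.20058777  0.02      ] [ 0.46345377 -0.20085244  0.02      ]
(np.float64(274.7377866400798), np.float64(209.69591226321037)) [ 0.52584546 -0.21267658  0.02      ] [ 0.52655301 -0.21386858  0.02      ]
[ 0.50118308 -0.17467764  0.02      ]
0.06603303308644318 -11.249225920125614
0.06475756790559889 -10.758976726452138
0.0657531454601047 77.95455678999127
0.0652295334158583 76.8254140736584
```

```bash
cat >> h.py <<'E'
def toolaxes(psi,tilt=25,roll=0):
    p,t=np.radians(psi),np.radians(tilt)
    z=np.array([np.sin(t)*np.cos(p),np.sin(t)*np.sin(p),-np.cos(t)]); x=np.array([-np.sin(p),np.cos(p),0])
    return R.from_matrix(np.c_[x,np.cross(z,x),z])*R.from_rotvec([0,0,np.radians(roll)])
def rel(pos,rot,st=None):
    st=st or readout.sense(); a=R.from_quat(st['tool_rot'])
    print('turn',(a.inv()*rot).as_rotvec(degrees=True).round(2),'shift',(a.inv().apply(np.asarray(pos)-st['tcp_pos'])*1000).round(1))
E
python3 - <<'E'
from h import *
rot=toolaxes(23.4); zh=-rot.as_matrix()[:,2]; h=np.array([.534,.194,.09])
print(rot.as_matrix().round(3)); rel(h+.15*zh,rot)
E
```

```text
[[-0.397  0.832  0.388]
 [ 0.918  0.36   0.168]
 [ 0.     0.423 -0.906]]
turn [-24.57   5.12 -23.02] shift [344.4 -28.2 -29.2]
```

Request:
move_arm --pt "0 0 0 20 0 -15 0" --pt "-2 0 -2 55 -5 -35 0" --pt "-5 1 -5 95 -8 -45 0" --pt "-9 2 -8 135 -12 -50 0" --pt "-13 3 -12 175 -16 -50 0" --pt "-17 4 -16 215 -20 -45 0" --pt "-21 4.5 -20 255 -24 -40 0" --pt "-24.6 5.1 -23 295 -28 -33 0" --pt "-24.6 5.1 -23 330 -28 -29 0" --pt "-24.6 5.1 -23 344 -28 -29 0" --pt "-24.6 5.1 -23 344 -28 -29 0" --pt "-24.6 5.1 -23 344 -28 -29 0"

```text
t: 1.95
tcp_pos: [0.4753, 0.1704, 0.2262]
tool_rot: [0.534, 0.817, 0.182, 0.119]
force: [0.2, -1.0, 0.4]
finger_gap: 1.003
gripper_force: 0.0
```

```bash
python3 w.py hub; python3 -c "
from h import *
print(readout.sense()['q'])"
```

```text
2.0 [0.47550628 0.16930821 0.22610455] [[-0.3994, 0.8303, 0.3886], [0.9168, 0.362, 0.1689], [-0.0005, 0.4237, -0.9058]] [ 0.15543096 -0.39146643  0.26585065]
[ 0.03341559  0.31688489  2.05513929  0.42170935  0.39044394 -0.73821586]
```

View pics/wr_hub.png

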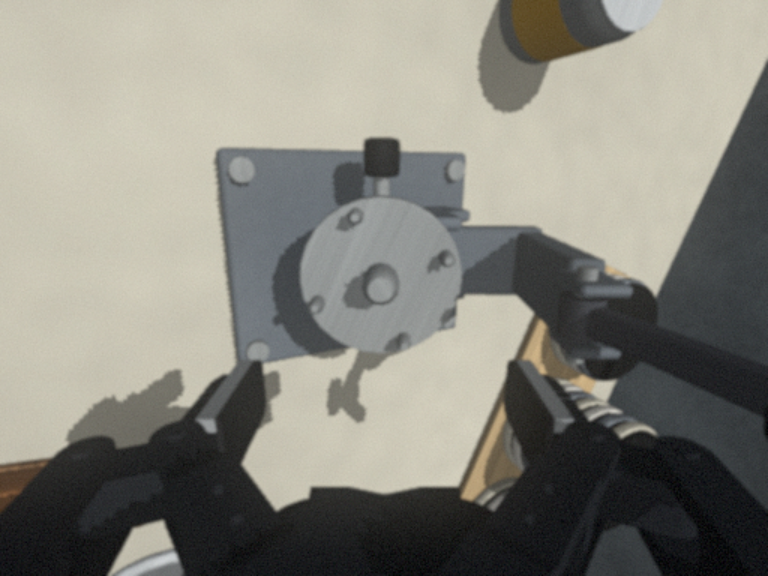

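The hub is seen along its axis: face centre about (381,274), spigot tip (381,285), stud tips at (355,216), (447,258), (317,303), (402,340), in enlarged pixels.

```bash
cat > b.py <<'E'
from h import *
s=load('wr_hub'); W=cloud(s)
rot=toolaxes(23.4); zh=-rot.as_matrix()[:,2]; h=np.array([.534,.194,.09])
L=(W-h)@np.c_[rot.as_matrix()[:,0],rot.as_matrix()[:,1],zh]   # x hinge line, y upslope, z out
k=(abs(L[...,2])<.008)&(np.hypot(L[...,0],L[...,1])<.06); P=L[k]
for _ in range(4):
    A=np.c_[P[:,:2],np.ones(len(P))]; c=np.linalg.lstsq(A,P[:,2],rcond=None)[0]; r=P[:,2]-A@c; P=P[abs(r)<.002]
print('plane',c[:2]*57.3,c[2],len(P)); cc,rr=cv2.minEnclosingCircle((P[:,:2]*1000).astype(np.float32)); print('face',cc,rr)
n=L[...,2]-(L[...,0]*c[0]+L[...,1]*c[1]+c[2])
k=(abs(n-.0235)<.003)&(np.hypot(L[...,0],L[...,1])<.025); print('spigot tip',L[k].mean(0),k.sum())
X=rot.as_matrix()[:,0];Y=rot.as_matrix()[:,1]; T=[]
for u,v in ((355,216),(447,258),(402,340),(317,303)):
    u/=1.5;v/=1.5
    p=ray(s,u,v,h+zh*(c[2]+.014),zh)-h; t0=np.array([p@X,p@Y])
    k=(n>.006)&(n<.016)&(np.hypot(L[...,0]-t0[0],L[...,1]-t0[1])<.012); q=L[k].mean(0) if k.sum() else None
    k2=(n>.011)&(n<.016)&(np.hypot(L[...,0]-t0[0],L[...,1]-t0[1])<.010); q2=L[k2].mean(0) if k2.sum() else None
    T.append(t0); print(t0,q,k.sum(),q2,k2.sum())
T=np.array(T); print(T.mean(0))
for i in range(4):
    e=T[(i+1)%4]-T[i]; print(np.hypot(*e),np.degrees(np.arctan2(e[1],e[0])))
# foot yaw
k=(abs(W[...,2]-.014)<.004); g=s['img'].astype(int); k&=(g.max(-1)<140)&(np.hypot(W[...,0]-.548,W[...,1]-.2)<.16)
k=cv2.morphologyEx(k.astype(np.uint8),cv2.MORPH_OPEN,np.ones((3,3)))>0; print('foot',cv2.minAreaRect((W[k][:,:2]*1000).astype(np.float32)))
E
python3 b.py
```

```text
plane [-0.11258317  0.02271092] 0.0009550803730297746 7838
face (1.3250185251235962, -1.0405945777893066) 54.793338775634766
spigot tip [ 0.00216323 -0.00088987  0.02424704] 345
[ 0.04493398 -0.01660497] [ 0.04477626 -0.01675177  0.01262424] 89 [ 0.04456425 -0.01695967  0.0138887 ] 55
[0.01893565 0.04098651] [0.01805296 0.04140131 0.01255614] 86 [0.01780609 0.04180943 0.0139369 ] 54
[-0.03742544  0.01361618] [-0.04009711  0.0149483   0.0123997 ] 72 [-0.0409057   0.01483011  0.0141091 ] 39
[-0.01145158 -0.04222946] [-0.01331806 -0.0434457   0.01216519] 80 [-0.01402113 -0.04383064  0.01408708] 40
[ 0.00374815 -0.00105794]
0.06318774869966262 114.29568708113224
0.06265547172149788 -154.09765248848166
0.061590396636746834 -65.05681713881512
0.061935020413365474 24.439483226290598
foot ((544.6161499023438, 200.097900390625), (206.9391326904297, 168.21359252929688), 23.261199951171875)
```

```bash
cat >> h.py <<'E'
C0=(np.array([.625,0,.256]),R.from_quat([.5**.5,.5**.5,0,0]))
def comp(C,turn,sh): return C[0]+C[1].apply(np.array(sh)/1000), C[1]*R.from_rotvec(turn,degrees=True)
C1=comp(C0,[0,0,0],[-176,-122,60]); C2=comp(C1,[-24.6,5.1,-23],[344,-28,-29])
def delta(C,pos,rot): print('turn',(C[1].inv()*rot).as_rotvec(degrees=True).round(2),'shift',(C[1].inv().apply(pos-C[0])*1000).round(1))
E
python3 - <<'E'
from h import *
for n,C in (('wrist',C0),('wr_wheel',C1),('wr_hub',C2)):
    s=load(n); M=C[1].as_matrix()
    print(n,'cam in tool mm',(M.T@(-s['R'].T@s['t']-C[0])*1000).round(2),'rot',R.from_matrix(M.T@s['R'].T).as_rotvec(degrees=True).round(3))
    if 'rot' in s: print((M.T@(s['pos']-C[0])*1000).round(2),(C[1].inv()*R.from_quat(s['rot'])).as_rotvec(degrees=True).round(3))
E
```

```text
wrist cam in tool mm [  75.27    0.45 -117.36] rot [-13.308 -13.425  89.217]
wr_wheel cam in tool mm [  75.01    1.28 -118.33] rot [-13.402 -13.321  89.33 ]
[ 0.41  1.02 -0.77] [-0.082 -0.003  0.003]
wr_hub cam in tool mm [  76.73    1.87 -118.19] rot [-13.457 -13.137  88.982]
[ 1.    1.36 -0.59] [-0.119  0.037 -0.168]
```

```bash
python3 - <<'E'
from h import *
M=C2[1].as_matrix(); A=[];B=[];Cc=[]
for i in range(6):
    s=snap('wrist'); st=readout.sense()
    A.append(M.T@(st['tcp_pos']-C2[0])*1000); B.append((C2[1].inv()*R.from_quat(st['tool_rot'])).as_rotvec(degrees=True)); Cc.append(M.T@(-s['R'].T@s['t']-C2[0])*1000)
print(np.array(A).round(2)); print(np.array(B).round(2)); print(np.array(Cc).round(2)); print(st['qd'],st['t'])
E
```

```text
[[ 0.2   1.11 -0.59]
 [-0.35  0.86 -0.58]
 [-0.68  0.65 -0.53]
 [-0.86  0.47 -0.49]
 [-0.92  0.32 -0.45]
 [-0.92  0.21 -0.41]]
[[-0.1  -0.   -0.07]
 [-0.08 -0.03 -0.  ]
 [-0.06 -0.04  0.04]
 [-0.04 -0.05  0.07]
 [-0.03 -0.05  0.08]
 [-0.02 -0.05  0.09]]
[[  75.74    1.84 -118.14]
 [  75.02    1.75 -118.09]
 [  74.52    1.63 -118.03]
 [  74.21    1.51 -117.98]
 [  74.04    1.4  -117.93]
 [  73.98    1.31 -117.89]]
[0.00126374 0.00057249 0.00230636 0.00019661 0.00146777 0.00355766] 2.3
```

```bash
python3 - <<'E'
from h import *
for z in (.16,.054): delta(C2,np.array([.502,-.1754,z]),C0[1])
E
```

```text
turn [24.6 -5.1 23. ] shift [-325.9 -128.5   11.9]
turn [24.6 -5.1 23. ] shift [-326.  -173.2  108. ]
```

Request:
move_arm --pt "0 0 0 -20 0 -15 0" --pt "3 -0.6 3 -60 -8 -28 0" --pt "7 -1.5 6.5 -100 -22 -30 0" --pt "11 -2.3 10 -140 -38 -30 0" --pt "15 -3.1 14 -180 -54 -26 0" --pt "19 -4 18 -220 -70 -20 0" --pt "23 -4.8 21.5 -255 -90 -10 0" --pt "24.6 -5.1 23 -290 -108 0 0" --pt "24.6 -5.1 23 -315 -122 8 0" --pt "24.6 -5.1 23 -326 -128.5 12 0" --pt "24.6 -5.1 23 -326 -128.5 12 0" --pt "24.6 -5.1 23 -326 -128.5 12 0"

```text
t: 3.3
tcp_pos: [0.5011, -0.1754, 0.1598]
tool_rot: [0.708, 0.706, 0.0, -0.001]
force: [-0.1, -0.3, 0.1]
finger_gap: 1.0
gripper_force: 0.0
```

Request:
move_arm --pt "0 0 0 0 0 10 0" --pt "0 0 0 0 0 30 0" --pt "0 0 0 0 0 50 0" --pt "0 0 0 0 0 70 0" --pt "0 0 0 0 0 88 0" --pt "0 0 0 0 0 100 0" --pt "0 0 0 0 0 106 0" --pt "0 0 0 0 0 106 0" --pt "0 0 0 0 0 106 0" --pt "0 0 0 0 0 106 0"

```text
t: 4.13
tcp_pos: [0.5026, -0.1751, 0.0551]
tool_rot: [0.707, 0.707, 0.0, 0.001]
force: [0.1, -0.1, 0.2]
finger_gap: 1.004
gripper_force: 0.0
```

```bash
python3 - <<'E'
from h import *
for i in range(3): snap('wrist'); st=readout.sense()
print(st['t'],st['tcp_pos'],st['force'],R.from_quat(st['tool_rot']).as_matrix().round(4)); print('shift mm to wheel', (np.array([.502,-.1754,.054])-st['tcp_pos'])*1000)
E
```

```text
4.2833 [ 0.50256678 -0.17556377  0.05510197] [-0.11688866 -1.35994604  0.1823751 ] [[-2.0e-04  1.0e+00  1.7e-03]
 [ 1.0e+00  2.0e-04 -1.0e-03]
 [-1.0e-03  1.7e-03 -1.0e+00]]
shift mm to wheel [-0.5667817   0.16377242 -1.10196869]
```

Request:
move_arm --pt "0 0 0 0 0 1 0.3" --pt "0 0 0 0 0 1 0.4" --pt "0 0 0 0 0 1 0.5" --pt "0 0 0 0 0 1 1" --pt "0 0 0 0 0 1 1" --pt "0 0 0 0 0 1 1" --pt "0 0 0 0 0 1 1" --pt "0 0 0 0 0 1 1" --squeeze 70

```text
t: 4.95
tcp_pos: [0.5016, -0.1754, 0.0537]
tool_rot: [0.707, 0.707, -0.0, -0.0]
force: [-1.6, -0.4, 5.8]
finger_gap: 0.566
gripper_force: 72.2
```

Request:
move_arm --pt "0 0 0 0 0 -5 1" --pt "0 0 0 0 0 -15 1" --pt "0 0 0 0 0 -30 1" --pt "0 0 0 0 0 -50 1" --pt "0 0 0 0 0 -75 1" --pt "0 0 0 0 0 -100 1" --pt "0 0 0 0 0 -130 1" --pt "0 0 0 0 0 -160 1" --pt "0 0 0 0 0 -180 1" --pt "0 0 0 0 0 -190 1" --pt "0 0 0 0 0 -190 1" --pt "0 0 0 0 0 -190 1"

```text
t: 5.95
tcp_pos: [0.501, -0.1748, 0.2424]
tool_rot: [0.707, 0.707, -0.0, -0.001]
force: [-1.2, 1.0, -9.2]
finger_gap: 0.565
gripper_force: 74.2
```

```bash
python3 w.py held; python3 - <<'E'
from h import *
s=load('wr_held'); W=cloud(s); a=R.from_quat(s['rot']); L=(W-s['pos'])@a.as_matrix()*1000
k=(L[...,2]>5)&(L[...,2]<60)&(np.hypot(L[...,0],L[...,1])<90)
k1=(abs(L[...,2]-14)<6)&(np.hypot(L[...,0],L[...,1])>60)&k
p=L[k1]; c,r=circ(p[:,:2]); print('rim',c,r,np.linalg.lstsq(np.c_[p[:,:2],np.ones(len(p))],p[:,2],rcond=None)[0])
st=readout.sense(); print(st['force'],st['ft_torque'],st['finger_gap'],st['gripper_force'])
h0=np.array([.534,.194,.09]); n=toolaxes(23.4); m=n.as_matrix(); zh=-m[:,2]
h=h0+m[:,0]*.0018-m[:,1]*.0010+zh*.00095; print('hub',h)
rot=toolaxes(23.4,roll=12.8)
for d in (.10,): rel(h+zh*d,rot)
E
```

```text
6.0 [ 0.50056611 -0.17454845  0.24150917] [[0.0001, 1.0, -0.0036], [1.0, -0.0001, 0.0022], [0.0022, -0.0036, -1.0]] [-1.3494595   0.88778806 -9.12363232]
rim [1.11823618 1.58209884] 71.70919276891586 [-1.51845818e-02 -1.94750253e-03  1.58227777e+01]
[-1.3494595   0.88778806 -9.12363232] [-0.00311515  0.0408853  -0.02064852] 0.5684296826831045 74.23704818123952
hub [0.5320849  0.19513257 0.09043837]
turn [-23.99   7.64 -10.48] shift [352.8  -7.1  61.3]
```

View pics/wr_held.png

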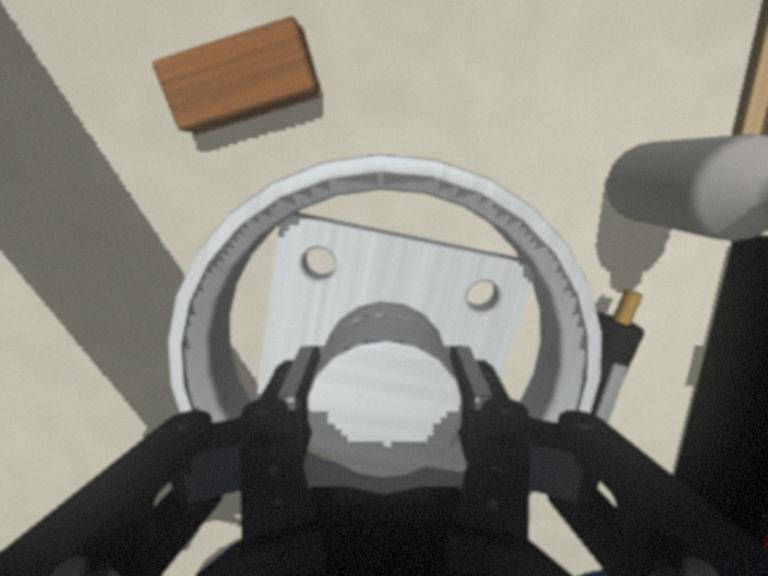

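The wheel hangs in the fingers; two holes show at (320,262) and (482,293). I'll measure the in-hand pose.

```bash
cat > held.py <<'E'
from h import *
s=load('wr_held'); W=cloud(s); a=R.from_quat(s['rot']).as_matrix(); L=(W-s['pos'])@a*1000
rr=np.hypot(L[...,0],L[...,1]); k=(abs(L[...,2]-34)<4)&(L[...,0]>15)&(rr<66)
P=L[k]
for _ in range(4):
    A=np.c_[P[:,:2],np.ones(len(P))]; c=np.linalg.lstsq(A,P[:,2],rcond=None)[0]; P=P[abs(P[:,2]-A@c)<1]
print('plate plane deg',np.degrees(c[:2]),c[2],len(P),(P[:,2]-np.c_[P[:,:2],np.ones(len(P))]@c).std())
g=cv2.cvtColor(s['img'],cv2.COLOR_RGB2GRAY).astype(float); H=[]
for u,v in ((320,262),(482,293)):
    u/=1.5;v/=1.5
    # through-hole pixels: depth deeper than plate
    vv,uu=np.mgrid[int(v)-14:int(v)+15,int(u)-14:int(u)+15]; dep=L[vv,uu,2]-(L[vv,uu,0]*c[0]+L[vv,uu,1]*c[1]+c[2])
    m=((dep>1.5)&(np.hypot(uu-u,vv-v)<13)).astype(np.uint8); q=np.c_[uu[m>0],vv[m>0]].astype(np.float32); (u1,v1),r=cv2.minEnclosingCircle(q)
    p=(ray(s,u1,v1,s['pos']+a[:,2]*(c[2]+c[0]*35)/1000,a[:,2])-s['pos'])@a*1000; H.append(p); print(u1*1.5,v1*1.5,r,p)
e=H[1]-H[0]; print('edge',np.hypot(*e[:2]),'angle wrt tool y',np.degrees(np.arctan2(-e[0],e[1])))
n=np.array([-e[1],e[0]])/np.hypot(*e[:2]); m=(H[0]+H[1])[:2]/2; 
for sgn in (1,-1): print('centre at plate',m+sgn*n*32.5)
k=(abs(L[...,2]+6)<3)&(rr<30); B=L[k]; print('boss top',B[:,2].mean(),len(B),B[:,1].min(),B[:,1].max(),B[:,0].max())
k=(abs(L[...,2]-14)<2.5)&(rr>60)&(rr<85)&(L[...,0]>-10); Q=L[k]; f=np.hypot(Q[:,0],Q[:,1]); th=np.round(np.degrees(np.arctan2(Q[:,1],Q[:,0]))/4); E=np.array([Q[th==t][f[th==t].argmax()] for t in np.unique(th)]); print('rim outer',*circ(E[:,:2]),len(E))
A=np.c_[Q[:,:2],np.ones(len(Q))]; cq=np.linalg.lstsq(A,Q[:,2],rcond=None)[0]; print('rim plane',np.degrees(cq[:2]),cq[2])
E
python3 held.py
```

```text
plate plane deg [ 0.13156881 -0.1371321 ] 32.69140084502467 7193 0.46707336206875266
317.74999237060547 263.25 11.702428817749023 [ 38.04408438 -23.73047678  32.77177166]
482.76031494140625 295.19844818115234 11.40746021270752 [25.30285347 39.79161662 32.77177166]
edge 64.7873082874251 angle wrt tool y 11.34185580129942
centre at plate [-0.19184683  1.63904023]
centre at plate [63.53878468 14.42209961]
boss top -7.170111412966016 7868 -27.94047341062885 28.0364174660308 25.123515272799544
rim outer [-0.13716579  1.69596726] 77.34588959299306 49
rim plane [-0.29193774 -0.08349828] 13.785786285552216
```

```bash
cat > w.py <<'E'
from h import *
import sys
for i in range(int(sys.argv[2]) if len(sys.argv)>2 else 4): snap('wrist')
st=readout.sense(); s=snap('wrist'); st2=readout.sense(); np.savez('/tmp/wr_%s.npz'%sys.argv[1],pos=st['tcp_pos'],rot=st['tool_rot'],**{k:s[k] for k in ('img','z_map','cx','cy','f','R','t')})
save('wr_'+sys.argv[1],cv2.resize(s['img'],None,fx=1.5,fy=1.5)); print(st['t'],st['tcp_pos'],st2['tcp_pos']-st['tcp_pos'],R.from_quat(st['tool_rot']).as_matrix().round(4).tolist(),st['force'])
a=R.from_quat(st['tool_rot']); print('cam in tool',a.inv().apply(-s['R'].T@s['t']-st['tcp_pos'])*1000, (a.inv()*R.from_matrix(s['R'].T)).as_rotvec(degrees=True))
E
python3 w.py held 6; python3 held.py
```

```text
6.3 [ 0.5016161  -0.17521423  0.24201302] [ 1.28294354e-04 -6.19888914e-05  2.63453388e-04] [[0.0001, 1.0, -0.002], [1.0, -0.0001, 0.0012], [0.0012, -0.002, -1.0]] [ 0.34313706  0.33699314 -9.1275405 ]
cam in tool [  75.18518398    0.79851672 -117.90647416] [-13.40577075 -13.35405672  89.23233614]
plate plane deg [ 0.1429987  -0.04130585] 33.505173076003466 7237 0.4741031936667294
318.9368591308594 263.42127227783203 11.631072044372559 [ 38.3111401  -23.86423951  33.59252601]
483.2307586669922 295.2692413330078 11.185989379882812 [25.64558879 39.37234264 33.59252601]
edge 64.49249190078524 angle wrt tool y 11.325817932991267
centre at plate [0.11126086 1.37144166]
centre at plate [63.84546803 14.13666147]
boss top -6.346603281850263 7846 -27.64587884013893 27.58810589167413 25.509326464871283
rim outer [0.12086827 1.14028617] 77.40434845825487 49
rim plane [-0.19093363 -0.02930145] 14.1461542751597
```

```bash
cat >> h.py <<'E'
NR=toolaxes(23.4).as_matrix(); ZH=-NR[:,2]
H=np.array([.534,.194,.09])+NR[:,0]*.0018-NR[:,1]*.00225+ZH*.00095
def hubpose(d,dx=0,dy=0,roll=13.25): return H+ZH*d+NR[:,0]*dx+NR[:,1]*dy, toolaxes(23.4,roll=roll)
def where():
    st=readout.sense(); p=st['tcp_pos']-H; print('t',round(st['t'],2),'hub xyz mm',(np.array([p@NR[:,0],p@NR[:,1],p@ZH])*1000).round(2),'roterr(tool)',(R.from_quat(st['tool_rot']).inv()*toolaxes(23.4,roll=13.25)).as_rotvec(degrees=True).round(2),
     'F hub',(np.array([NR[:,0],NR[:,1],ZH])@st['force']).round(1),'grip',st['finger_gap'].round(3),st['gripper_force'].round(0))
E
python3 - <<'E'
from h import *
rel(*hubpose(.13)); rel(*hubpose(.08)); print(hubpose(.13)[0])
E
```

```text
turn [-23.84   7.81 -10.01] shift [348.1 -21.1  34.9]
turn [-23.84   7.81 -10.01] shift [356.5  -1.6  80.2]
[0.48062341 0.17286319 0.20773011]
```

Request:
move_arm --pt "0 0 0 10 0 -5 1" --pt "-1 0.3 -0.4 35 -2 -10 1" --pt "-4 1.3 -1.7 70 -4 -15 1" --pt "-8 2.6 -3.3 108 -6 -15 1" --pt "-12 3.9 -5 146 -9 -12 1" --pt "-16 5.2 -6.7 184 -12 -5 1" --pt "-20 6.5 -8.4 222 -15 2 1" --pt "-23 7.5 -9.7 260 -17 10 1" --pt "-23.8 7.8 -10 295 -19 20 1" --pt "-23.8 7.8 -10 325 -20 28 1" --pt "-23.8 7.8 -10 343 -21 34 1" --pt "-23.8 7.8 -10 348 -21 35 1"

```text
t: 7.35
tcp_pos: [0.4779, 0.1762, 0.207]
tool_rot: [0.625, 0.751, 0.192, 0.094]
force: [0.5, 0.5, -9.1]
finger_gap: 0.567
gripper_force: 74.5
```

Request:
move_arm --pt "0 0 0 0 0 5 1" --pt "0 0 0 0 0 15 1" --pt "0 0 0 0 0 28 1" --pt "0 0 0 0 0 40 1" --pt "0 0 0 0 0 45 1" --pt "0 0 0 0 0 45 1" --pt "0 0 0 0 0 45 1" --pt "0 0 0 0 0 45 1" --pt "0 0 0 0 0 45 1" --pt "0 0 0 0 0 45 1" --pt "0 0 0 0 0 45 1" --pt "0 0 0 0 0 45 1"

```text
t: 8.35
tcp_pos: [0.4985, 0.1801, 0.1677]
tool_rot: [0.626, 0.749, 0.193, 0.098]
force: [0.0, -0.7, -8.7]
finger_gap: 0.562
gripper_force: 74.6
```

```bash
python3 - <<'E'
from h import *
where()
for n in ('scene','side'):
    s=snap(n); np.savez('/tmp/%s2.npz'%n,**{k:s[k] for k in ('img','z_map','cx','cy','f','R','t')})
    u,v=proj(s,H).astype(int); c=s['img'][max(0,v-70):v+60,u-80:u+80]; save(n+'2',cv2.resize(c,None,fx=2.4,fy=2.4,interpolation=cv2.INTER_CUBIC)); print(u,v)
where()
a=cv2.imread('pics/scene2.png'); b=cv2.imread('pics/side2.png'); cv2.imwrite('pics/both2.png',np.hstack([a,b]))
rel(*hubpose(.067))
E
```

```text
Traceback (most recent call last):
  File "h.py", line 37, in where
    'F hub',(np.array([NR[:,0],NR[:,1],ZH])@st['force']).round(1),'grip',st['finger_gap'].round(3),st['gripper_force'].round(0))
                                                                         ^^^^^^^^^^^^^^^^^^^^^^
AttributeError: 'float' object has no attribute 'round'
```

```bash
sed -i "s/st\['finger_gap'\].round(3),st\['gripper_force'\].round(0)/round(st['finger_gap'],3),round(st['gripper_force'])/" h.py; python3 - <<'E'
from h import *
where()
for n in ('scene','side'):
    s=snap(n); np.savez('/tmp/%s2.npz'%n,**{k:s[k] for k in ('img','z_map','cx','cy','f','R','t')})
    u,v=proj(s,H).astype(int); c=s['img'][max(0,v-70):v+60,u-80:u+80]; save(n+'2',cv2.resize(c,(400,325),interpolation=cv2.INTER_CUBIC)); print(u,v)
where()
a=cv2.imread('pics/scene2.png'); b=cv2.imread('pics/side2.png'); cv2.imwrite('pics/both2.png',np.hstack([a,b]))
rel(*hubpose(.067))
E
```

```text
t 8.35 hub xyz mm [-0.45  0.58 85.6 ] roterr(tool) [0.06 0.07 0.04] F hub [-0.7 -3.9 -7.7] grip 0.562 75
306 238
216 166
t 8.45 hub xyz mm [-0.43  0.52 85.47] roterr(tool) [0.05 0.07 0.04] F hub [-0.3 -3.1 -7.2] grip 0.565 75
turn [0.05 0.07 0.04] shift [ 0.3 -0.6 18.5]
```

View pics/both2.png

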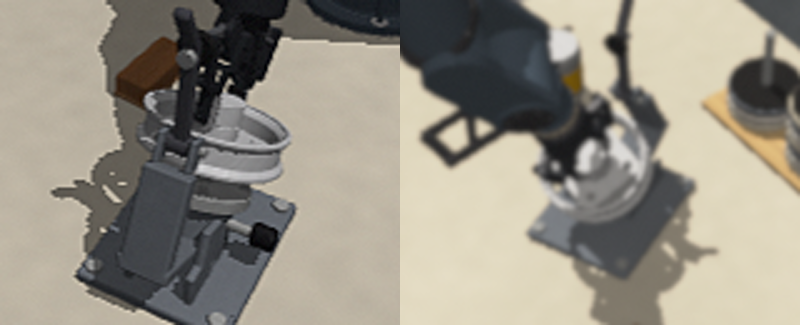

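The wheel hangs square above the hub (left panel around (215,135), flange visible beneath at (220,200)), clear of the arm. Moving in slowly.

Request:
move_arm --pt "0 0 0 0.3 -0.6 2 1" --pt "0 0 0 0.3 -0.6 5 1" --pt "0 0 0 0.3 -0.6 8 1" --pt "0 0 0 0.3 -0.6 11 1" --pt "0 0 0 0.3 -0.6 14 1" --pt "0 0 0 0.3 -0.6 16 1" --pt "0 0 0 0.3 -0.6 18 1" --pt "0 0 0 0.3 -0.6 19 1" --pt "0 0 0 0.3 -0.6 19 1" --pt "0 0 0 0.3 -0.6 19 1"

```text
t: 9.28
tcp_pos: [0.5053, 0.1835, 0.1499]
tool_rot: [0.626, 0.749, 0.193, 0.098]
force: [0.4, -0.4, -8.8]
finger_gap: 0.563
gripper_force: 74.6
```

```bash
python3 -c "
from h import *
where()"
```

```text
t 9.28 hub xyz mm [-5.000e-02 -1.000e-01  6.623e+01] roterr(tool) [0.03 0.07 0.03] F hub [-0.5 -3.5 -8. ] grip 0.563 75
```

Request:
move_arm --pt "0 0 0 0 0 1 1" --pt "0 0 0 0 0 2 1" --pt "0 0 0 0 0 3 1" --pt "0 0 0 0 0 4 1" --pt "0 0 0 0 0 5 1" --pt "0 0 0 0 0 6 1" --pt "0 0 0 0 0 6 1"

```text
t: 9.87
tcp_pos: [0.5077, 0.1845, 0.1443]
tool_rot: [0.627, 0.749, 0.193, 0.098]
force: [-0.2, -0.3, -8.9]
finger_gap: 0.562
gripper_force: 74.6
```

```bash
python3 -c "
from h import *
where()"
```

```text
t 9.87 hub xyz mm [-0.09 -0.12 60.09] roterr(tool) [0.02 0.07 0.02] F hub [-0.2 -4.  -8. ] grip 0.562 75
```

No contact force: the bore is over the spigot. On to the studs.

Request:
move_arm --pt "0 0 0 0 0 1 1" --pt "0 0 0 0 0 2 1" --pt "0 0 0 0 0 3 1" --pt "0 0 0 0 0 4 1" --pt "0 0 0 0 0 5 1" --pt "0 0 0 0 0 5 1"

```text
t: 10.37
tcp_pos: [0.5096, 0.1853, 0.1398]
tool_rot: [0.627, 0.749, 0.193, 0.098]
force: [0.3, -0.5, -9.3]
finger_gap: 0.567
gripper_force: 74.6
```

```bash
python3 -c "
from h import *
where()"
```

```text
t 10.37 hub xyz mm [-0.12 -0.14 55.09] roterr(tool) [0.02 0.07 0.02] F hub [-0.6 -3.9 -8.5] grip 0.567 75
```

Request:
move_arm --pt "0 0 0 0 0 1 1" --pt "0 0 0 0 0 2 1" --pt "0 0 0 0 0 3 1" --pt "0 0 0 0 0 4 1" --pt "0 0 0 0 0 5 1" --pt "0 0 0 0 0 6 1" --pt "0 0 0 0 0 7 1" --pt "0 0 0 0 0 8 1" --pt "0 0 0 0 0 8 1"

```text
t: 11.12
tcp_pos: [0.5127, 0.1866, 0.1325]
tool_rot: [0.627, 0.749, 0.193, 0.098]
force: [-0.6, 0.7, -8.7]
finger_gap: 0.564
gripper_force: 74.6
```

```bash
python3 -c "
from h import *
where()"
```

```text
t 11.12 hub xyz mm [-0.12 -0.12 47.1 ] roterr(tool) [0.02 0.07 0.02] F hub [ 0.9 -3.9 -7.8] grip 0.564 75
```

Request:
move_arm --pt "0 0 0 0 0 0.5 1" --pt "0 0 0 0 0 1 1" --pt "0 0 0 0 0 1.5 1" --pt "0 0 0 0 0 2 1" --pt "0 0 0 0 0 2.5 1" --pt "0 0 0 0 0 2.5 1"

```text
t: 11.62
tcp_pos: [0.5137, 0.1871, 0.1304]
tool_rot: [0.626, 0.749, 0.193, 0.098]
force: [1.4, -0.2, -9.1]
finger_gap: 0.565
gripper_force: 74.6
```

Request:
move_arm --pt "0 0 0 0 0 0.3 1" --pt "0 0 0 0 0 0.6 1" --pt "0 0 0 0 0 0.9 1" --pt "0 0 0 0 0 1.2 1" --pt "0 0 0 0 0 1.2 1"

```text
t: 12.03
tcp_pos: [0.514, 0.1872, 0.1297]
tool_rot: [0.626, 0.749, 0.193, 0.098]
force: [-1.2, -1.1, -3.5]
finger_gap: 0.567
gripper_force: 75.5
```

```bash
python3 -c "
from h import *
where()"
```

```text
t 12.03 hub xyz mm [-0.11 -0.08 43.95] roterr(tool) [0.05 0.07 0.03] F hub [-0.6 -2.9 -2.5] grip 0.567 76
```

Request:
move_arm --pt "0 0 0 0 0 0.3 1" --pt "0 0 0 0 0 0.6 1" --pt "0 0 0 0 0 0.9 1" --pt "0 0 0 0 0 1.0 1" --pt "0 0 0 0 0 1.0 1"

```text
t: 12.45
tcp_pos: [0.514, 0.1872, 0.1297]
tool_rot: [0.626, 0.749, 0.194, 0.098]
force: [-6.9, -3.4, 7.1]
finger_gap: 0.564
gripper_force: 76.6
```

```bash
python3 -c "
from h import *
where()"
```

```text
t 12.45 hub xyz mm [-0.11 -0.06 43.89] roterr(tool) [0.11 0.09 0.03] F hub [-0.4 -4.   9.7] grip 0.564 77
```

Request:
move_arm --pt "0 0 0 0 0 -0.6 1" --pt "0 0 0 0 0 -0.8 0.35" --pt "0 0 0 0 0 -0.8 0.2" --pt "0 0 0 0 0 -0.8 0.05" --pt "0 0 0 0 0 -0.8 0.05" --pt "0 0 0 0 0 -0.8 0.05"

```text
t: 12.95
tcp_pos: [0.515, 0.1873, 0.1296]
tool_rot: [0.626, 0.749, 0.194, 0.098]
force: [0.5, 0.0, -0.6]
finger_gap: 0.949
gripper_force: 0.0
```

Request:
move_arm --pt "0 0 0 0 0 -3 0.05" --pt "0 0 0 0 0 -10 0.05" --pt "0 0 0 0 0 -22 0.05" --pt "0 0 0 0 0 -38 0.05" --pt "0 0 0 0 0 -58 0.05" --pt "0 0 0 0 0 -75 0.05" --pt "0 0 0 0 0 -88 0.05" --pt "0 0 0 0 0 -95 0.05" --pt "0 0 0 0 0 -95 0.05" --pt "0 0 0 0 0 -95 0.05"

```text
t: 13.78
tcp_pos: [0.4774, 0.1714, 0.2155]
tool_rot: [0.626, 0.749, 0.193, 0.098]
force: [-0.2, -0.4, -1.2]
finger_gap: 0.949
gripper_force: 0.0
```

```bash
python3 w.py home; python3 - <<'E'
from h import *
where(); s=load('wr_home'); W=cloud(s); p=W-H; L=np.stack([p@NR[:,0],p@NR[:,1],p@ZH],-1)*1000; r=np.hypot(L[...,0],L[...,1])
for nm,z,a,b in (('boss',50,0,23),('rim',30,69,76),('plate',10,28,45)):
    k=(r>a)&(r<b)&(abs(L[...,2]-z)<12); Q=L[k]; 
    Q=Q[abs(Q[:,2]-np.median(Q[:,2]))<2]; print(nm,Q[:,2].mean(),np.degrees(np.linalg.lstsq(np.c_[Q[:,:2],np.ones(len(Q))],Q[:,2],rcond=None)[0][:2]),len(Q))
for n in ('scene','side'):
    s=snap(n); np.savez('/tmp/%s3.npz'%n,**{k:s[k] for k in ('img','z_map','cx','cy','f','R','t')})
    W=cloud(s); p=W-H; L=np.stack([p@NR[:,0],p@NR[:,1],p@ZH],-1)*1000
    # clamp arm points beyond hinge
    d=np.hypot(L[...,1]-105,L[...,2]-66); k=(abs(L[...,0])<14)&(d>40)&(d<175)&(L[...,1]>85)&(L[...,2]>90); Q=L[k]
    th=np.arctan2(Q[:,2]-66,-(Q[:,1]-105)); print(n,len(Q),'theta med',np.median(th),'x',np.median(Q[:,0]),'dmax',np.sort(d[k])[-3:])
    for lo in range(40,180,20):
        m=(d[k]>lo)&(d[k]<lo+20); 
        if m.sum(): print(lo,m.sum(),Q[m].mean(0).round(1),np.median(th[m]).round(3))
E
```

```text
13.9833 [0.47720269 0.17147399 0.21446918] [1.89882610e-05 1.13801496e-05 3.99255600e-05] [[-0.1958, 0.901, 0.3872], [0.976, 0.1404, 0.1667], [0.0958, 0.4105, -0.9068]] [ 0.86695338  0.71022575 -0.14783778]
cam in tool [  75.03137612    0.92730849 -117.49907741] [-13.39438682 -13.34683784  89.23433518]
t 14.03 hub xyz mm [ 9.0000e-02 -4.6000e-01  1.3769e+02] roterr(tool) [-0.05  0.06  0.02] F hub [-0.3  0.3 -0.4] grip 0.949 0
boss 50.00978303097312 [-0.0649771   0.00513767] 2443
rim 28.032963345938605 [ 0.20956192 -0.11230906] 2365
plate 9.970335147511717 [-0.04513657  0.04211268] 3179
scene 403 theta med 2.063703955052115 x 1.911357713713473 dmax [168.54815708 168.62200076 169.01727168]
40 56 [ -1.  129.3 110.3] 2.083
60 53 [ -0.2 137.  128.9] 2.051
80 58 [  1.6 142.4 147.8] 2.024
100 114 [  2.8 150.  165.9] 2.024
120 44 [  1.3 164.3 180. ] 2.071
140 40 [  0.4 186.4 192.5] 2.141
160 38 [ -0.8 196.5 203.8] 2.155
side 203 theta med 1.963313534358768 x -4.103962419333594 dmax [171.46211775 171.70980047 171.95854921]
40 21 [ -3.8 122.2 113. ] 1.907
60 20 [ -4.3 129.5 131.4] 1.925
80 13 [ -1.9 131.2 153.3] 1.835
100 43 [ -2.1 138.4 171. ] 1.846
120 50 [ -3.6 153.9 183.9] 1.986
140 35 [ -3.8 177.  197.3] 2.074
160 21 [ -3.2 191.5 208.1] 2.117
```

View pics/wr_home.png

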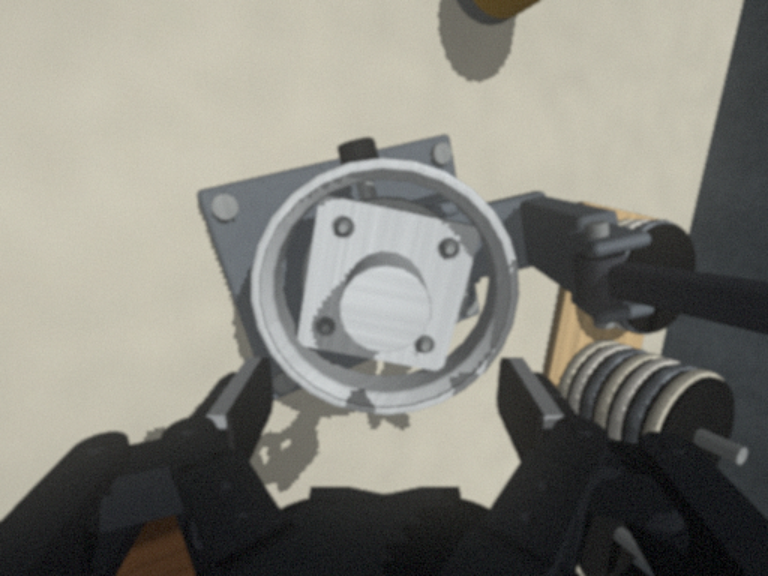

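Boss top measures 50.0 mm out and plate level 10.0 mm: the wheel is fully home, with all four studs in the holes at (343,227), (450,247), (325,326), (425,344). Next is the clamp arm, standing nearly vertical (θ≈2.0).

```bash
cat >> h.py <<'E'
U=NR[:,1]; HP=H+U*.105+ZH*.066
def grip(th,along=.147,out=.020): return HP+(-np.cos(th)*along+np.sin(th)*out)*U+(np.sin(th)*along+np.cos(th)*out)*ZH
E
python3 - <<'E'
from h import *
print(readout.sense()['q'].round(3)); 
print([grip(t).round(4).tolist() for t in (2.0,1.5,1,.5,0)])
g=grip(2.0)
for roll in (90,-90): print(roll); rel(g+[0,0,.106],toolaxes(23.4,tilt=0,roll=roll)); 
a=R.from_quat(readout.sense()['tool_rot']); print(a.inv().apply([0,0,1]))
E
```

```text
[ 0.041  0.344  2.061  0.444  0.359 -0.524]
[[0.6102, 0.2289, 0.3412], [0.5433, 0.2, 0.3323], [0.4885, 0.1763, 0.2895], [0.4593, 0.1636, 0.2234], [0.4628, 0.1651, 0.1501]]
90
turn [ 16.73 -21.04  75.46] shift [  52.3  223.4 -149.8]
-90
turn [  22.39   17.81 -101.41] shift [  52.3  223.4 -149.8]
[ 0.09580343  0.41069855 -0.906724  ]
```

Request:
move_arm --pt "1.3 -1.7 6.2 2 10 -21 0.05" --pt "2.7 -3.5 12.5 6 26 -56 0.05" --pt "4.1 -5.2 18.8 10 42 -92 0.05" --pt "5.5 -7 25 13 58 -128 0.05" --pt "6.9 -8.7 31.3 17 75 -164 0.05" --pt "8.3 -10.5 37.6 22 96 -205 0.05" --pt "9.7 -12.2 43.9 26 115 -203 0.05" --pt "11.1 -14 50.2 31 140 -192 0.05" --pt "12.5 -15.7 56.5 38 168 -178 0.05" --pt "13.9 -17.5 62.8 45 195 -164 0.05" --pt "15.3 -19.3 69.1 50 215 -154 0.05" --pt "16.7 -21 75.4 52.3 223.4 -150 0.05"

```text
t: 15.13
tcp_pos: [0.6123, 0.2302, 0.4463]
tool_rot: [0.974, 0.227, 0.008, 0.004]
force: [1.0, -0.6, 0.3]
finger_gap: 0.952
gripper_force: 0.0
```

```bash
python3 w.py arm 8; python3 - <<'E'
from h import *
s=load('wr_arm'); W=cloud(s); st=readout.sense(); print(st['q'].round(2),st['tcp_pos'])
p=W-HP; L=np.stack([p@NR[:,0],p@U,p@ZH],-1)*1000; w=W[...,2]
print((grip(2.0)-st['tcp_pos'])*1000, proj(s,grip(2.0)),proj(s,grip(2,.165)))
d=np.hypot(W[...,0]-grip(2)[0],W[...,1]-grip(2)[1])
for lo in np.arange(.2,.38,.015):
    k=(w>lo)&(w<lo+.015)&(d<.05)
    if k.sum()>5: q=L[k]; print(round(lo,3),k.sum(),'lat',q[:,0].min().round(1),q[:,0].max().round(1),'world xy',W[k].mean(0).round(4))
E
```

```text
15.5333 [0.60873645 0.22868839 0.44900264] [1.04885153e-04 2.09939979e-05 1.12351827e-04] [[0.8941, 0.4474, 0.0213], [0.4475, -0.8943, -0.0044], [0.0171, 0.0135, -0.9998]] [-0.26260637  0.51250446 -0.00917231]
cam in tool [ 7.57136517e+01  5.59270322e-02 -1.17862051e+02] [-13.38011047 -13.35228106  89.23044685]
[ 0.19  0.42  1.1  -0.01  1.61  1.3 ] [0.60884133 0.22870938 0.449115  ]
[   1.33367269    0.21579652 -107.87482749] [254.78905264 199.48738104] [254.97856958 206.41134901]
0.2 332 lat -23.4 23.8 world xy [0.5984 0.2226 0.2063]
0.215 39 lat -8.7 5.8 world xy [0.5986 0.2221 0.2222]
0.23 44 lat -9.8 5.6 world xy [0.5978 0.2219 0.2371]
0.245 52 lat -9.3 6.3 world xy [0.5973 0.2214 0.2525]
0.26 44 lat -8.9 6.3 world xy [0.5965 0.2217 0.2658]
0.275 11 lat -16.4 13.9 world xy [0.5826 0.2183 0.2881]
0.29 125 lat -19.3 16.4 world xy [0.5852 0.2175 0.2987]
0.305 349 lat -18.1 15.1 world xy [0.5807 0.2148 0.3126]
0.32 42 lat -8.5 6.4 world xy [0.5934 0.2208 0.3281]
0.335 39 lat -7.9 6.4 world xy [0.6004 0.2241 0.3428]
0.35 299 lat -9.6 6.0 world xy [0.6137 0.2288 0.3598]
```

View pics/wr_arm.png

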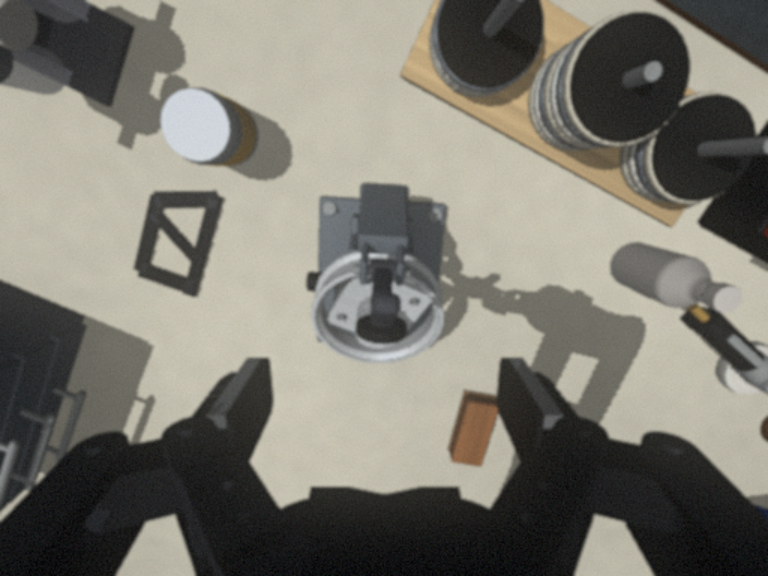

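The bar end is seen from above at about (382,265)–(382,285) between the open fingers, pad below at (382,325). I'll come down over it.

```bash
python3 - <<'E'
from h import *
g=grip(2.02); print(g); rel(g+[0,0,.007],toolaxes(23.4,tilt=0,roll=90))
E
```

```text
[0.61287209 0.23009231 0.34083174]
turn [ 0.75 -1.01  3.17] shift [  2.5  -0.8 101.3]
```

Request:
move_arm --pt "0.7 -1 3.2 2.5 -0.8 5 0.05" --pt "0.7 -1 3.2 2.5 -0.8 20 0.05" --pt "0.7 -1 3.2 2.5 -0.8 40 0.05" --pt "0.7 -1 3.2 2.5 -0.8 60 0.05" --pt "0.7 -1 3.2 2.5 -0.8 80 0.05" --pt "0.7 -1 3.2 2.5 -0.8 94 0.05" --pt "0.7 -1 3.2 2.5 -0.8 101 0.05" --pt "0.7 -1 3.2 2.5 -0.8 101 0.05" --pt "0.7 -1 3.2 2.5 -0.8 101 0.05" --pt "0.7 -1 3.2 2.5 -0.8 101 0.05" --pt "0.7 -1 3.2 2.5 -0.8 101 0.05"

```text
t: 16.5
tcp_pos: [0.6144, 0.2304, 0.349]
tool_rot: [0.979, 0.202, 0.001, 0.0]
force: [0.7, 0.5, -0.4]
finger_gap: 0.949
gripper_force: 0.0
```

```bash
python3 w.py arm2 4; python3 - <<'E'
from h import *
rel(grip(2.02)+[0,0,.007],toolaxes(23.4,tilt=0,roll=90)); s=load('wr_arm2'); W=cloud(s); a=R.from_quat(s['rot']).as_matrix(); L=(W-s['pos'])@a*1000
k=(abs(L[...,1])<13)&(abs(L[...,0])<30)&(L[...,2]>-30)&(L[...,2]<0); Q=L[k]; print(len(Q),Q.mean(0),Q.min(0),Q.max(0))
E
```

```text
16.7 [0.61405865 0.23028724 0.34801918] [-1.04233238e-04 -1.45081062e-06 -2.57626452e-04] [[0.9183, 0.3958, 0.0009], [0.3958, -0.9183, -0.0005], [0.0006, 0.0008, -1.0]] [-0.17593026 -0.69335482  0.02787347]
cam in tool [ 7.57003964e+01  3.38306995e-03 -1.17874234e+02] [-13.38094408 -13.35439563  89.23103004]
turn [ 0.04 -0.01 -0.08] shift [-1.1 -0.3 -0.1]
864 [  0.98887568   1.16641283 -11.93140788] [ -6.15440574  -6.43146284 -15.65969539] [ 5.37259131  8.78500521 -0.06744782]
```

Bar centred between the pads. Closing.

Request:
move_arm --pt "0 0 0 0 0 0 0.5" --pt "0 0 0 0 0 0 0.7" --pt "0 0 0 0 0 0 1" --pt "0 0 0 0 0 0 1" --pt "0 0 0 0 0 0 1" --pt "0 0 0 0 0 0 1" --pt "0 0 0 0 0 0 1" --pt "0 0 0 0 0 0 1" --pt "0 0 0 0 0 0 1" --squeeze 30

```text
t: 17.5
tcp_pos: [0.6142, 0.2294, 0.3473]
tool_rot: [0.979, 0.202, -0.0, 0.001]
force: [1.0, -4.5, -0.1]
finger_gap: 0.181
gripper_force: 31.3
```

```bash
cat > plan.py <<'E'
from h import *
st=readout.sense(); p=st['tcp_pos']; a=R.from_quat(st['tool_rot']); print(st['t'],st['force'],st['finger_gap'],st['gripper_force'],st['q'].round(2))
g=p+a.as_matrix()[:,2]*.006-HP; u,n=g@U*1000,g@ZH*1000; r=np.hypot(u,n); th=np.arctan2(n,-u)-np.arctan2(20,147); tl=np.degrees(np.arcsin(a.as_matrix()[:,2]@[np.cos(np.radians(23.4)),np.sin(np.radians(23.4)),0]))
print('lat',g@NR[:,0]*1000,'r',r,'theta',th,'tilt',tl)
import sys
if len(sys.argv)>2:
    T1,tl1,N=float(sys.argv[1]),float(sys.argv[2]),int(sys.argv[3])
    for i in range(1,N+1):
        f=i/N; t=th+(T1-th)*f; rot=toolaxes(23.4,tilt=tl+(tl1-tl)*f,roll=90); zt=rot.as_matrix()[:,2]
        pos=grip(t)-zt*.006
        print(round(t,2),(a.inv()*rot).as_rotvec(degrees=True).round(1).tolist()+(a.inv().apply(pos-p)*1000).round(1).tolist())
E
python3 plan.py 1.0 15 12
```

```text
17.5 [ 0.96228165 -4.46508737 -0.13999825] 0.1814820440441825 31.30668729543686 [ 0.19  0.49  1.24 -0.    1.41  1.35]
lat -1.147051871627788 r 148.9825707525346 theta 2.025752035309109 tilt -0.04139896515028519
1.94 [0.1, 1.3, -0.1, -12.8, -1.1, -0.8]
1.85 [0.1, 2.5, -0.1, -25.6, -1.1, -1.1]
1.77 [0.1, 3.8, -0.1, -38.4, -1.1, -0.3]
1.68 [0.1, 5.0, -0.1, -51.1, -1.0, 1.5]
1.6 [0.1, 6.3, -0.1, -63.6, -1.0, 4.5]
1.51 [0.1, 7.5, -0.1, -75.7, -1.0, 8.4]
1.43 [0.1, 8.8, -0.1, -87.5, -1.0, 13.4]
1.34 [0.1, 10.0, -0.1, -98.9, -1.0, 19.4]
1.26 [0.1, 11.3, -0.1, -109.6, -1.0, 26.3]
1.17 [0.1, 12.5, -0.1, -119.8, -1.0, 34.1]
1.09 [0.1, 13.8, -0.1, -129.2, -1.0, 42.7]
1.0 [0.1, 15.0, -0.1, -137.9, -1.0, 52.1]
```

Request:
move_arm --pt "0 1.2 0 -9 0.5 -0.6 1" --pt "0 2.5 0 -23 0.7 -1.1 1" --pt "0 3.8 0 -37 0.7 -0.3 1" --pt "0 5 0 -51 0.7 1.5 1" --pt "0 6.3 0 -63.6 0.7 4.5 1" --pt "0 7.5 0 -75.7 0.7 8.4 1" --pt "0 8.8 0 -87.5 0.7 13.4 1" --pt "0 10 0 -98.9 0.7 19.4 1" --pt "0 11.3 0 -109.6 0.7 26.3 1" --pt "0 12.5 0 -119.8 0.7 34.1 1" --pt "0 13.8 0 -129.2 0.7 42.7 1" --pt "0 15 0 -137.9 0.7 52.1 1"

```text
t: 18.5
tcp_pos: [0.4886, 0.1756, 0.2972]
tool_rot: [0.971, 0.2, 0.131, -0.027]
force: [1.1, 0.2, 2.2]
finger_gap: 0.182
gripper_force: 30.6
```

```bash
python3 plan.py 0.12 28 12
```

```text
18.5 [1.09180832 0.17722087 2.22824135] 0.1821167498765012 30.598855018615723 [0.08 0.24 1.82 0.11 0.83 1.18]
lat -0.7026363258153039 r 148.49968507809035 theta 1.0154226647522036 tilt 15.40106620183426
0.94 [0.1, 1.0, -0.1, -9.0, -0.7, 6.6]
0.87 [0.1, 2.1, -0.1, -17.6, -0.7, 13.7]
0.79 [0.1, 3.1, -0.1, -25.6, -0.7, 21.5]
0.72 [0.1, 4.2, -0.1, -33.0, -0.7, 29.8]
0.64 [0.1, 5.2, -0.1, -39.8, -0.7, 38.6]
0.57 [0.1, 6.3, -0.1, -45.9, -0.7, 47.9]
0.49 [0.1, 7.3, -0.1, -51.3, -0.7, 57.7]
0.42 [0.1, 8.4, -0.1, -56.0, -0.7, 67.8]
0.34 [0.1, 9.4, -0.1, -59.9, -0.7, 78.2]
0.27 [0.1, 10.5, -0.1, -63.0, -0.7, 88.9]
0.19 [0.1, 11.5, -0.1, -65.3, -0.7, 99.7]
0.12 [0.1, 12.6, -0.1, -66.8, -0.7, 110.7]
```

Working well. Continuing down.

Request:
move_arm --pt "0 1 0 -8 0 6 1" --pt "0 2.1 0 -17.6 0 13.7 1" --pt "0 3.1 0 -25.6 0 21.5 1" --pt "0 4.2 0 -33 0 29.8 1" --pt "0 5.2 0 -39.8 0 38.6 1" --pt "0 6.3 0 -45.9 0 47.9 1" --pt "0 7.3 0 -51.3 0 57.7 1" --pt "0 8.4 0 -56 0 67.8 1" --pt "0 9.4 0 -59.9 0 78.2 1" --pt "0 10.5 0 -63 0 88.9 1" --pt "0 11.5 0 -65.3 0 99.7 1" --pt "0 12.6 0 -66.8 0 110.7 1"

```text
t: 19.5
tcp_pos: [0.4548, 0.1611, 0.1777]
tool_rot: [0.952, 0.196, 0.23, -0.048]
force: [-0.7, -2.2, 2.2]
finger_gap: 0.18
gripper_force: 29.6
```

```bash
python3 plan.py -0.02 28 8
```

```text
19.5 [-0.73795003 -2.22487013  2.20655646] 0.1796975492603742 29.62611436843872 [0.   0.41 2.18 1.05 0.21 0.17]
lat -0.5145232754765267 r 149.41652873680243 theta 0.15484803482340662 tilt 27.217165515292827
0.13 [0.0, 0.1, -0.1, -0.0, -0.5, 3.4]
0.11 [0.0, 0.2, -0.1, -1.0, -0.5, 6.5]
0.09 [0.0, 0.3, -0.1, -1.9, -0.5, 9.6]
0.07 [0.0, 0.4, -0.1, -2.7, -0.5, 12.8]
0.05 [0.0, 0.5, -0.1, -3.4, -0.5, 15.9]
0.02 [0.0, 0.6, -0.1, -4.1, -0.5, 19.1]
0.0 [0.0, 0.7, -0.1, -4.7, -0.5, 22.3]
-0.02 [0.0, 0.8, -0.1, -5.3, -0.5, 25.5]
```

Request:
move_arm --pt "0 0 0 0 0 3 1" --pt "0 0 0 -1 0 6 1" --pt "0 0 0 -1.9 0 9 1" --pt "0 0 0 -2.7 0 12 1" --pt "0 0 0 -3.2 0 15 1" --pt "0 0 0 -3.5 0 16.5 1" --pt "0 0 0 -3.5 0 17 1" --pt "0 0 0 -3.5 0 17 1"

```text
t: 20.17
tcp_pos: [0.4583, 0.1627, 0.1608]
tool_rot: [0.952, 0.196, 0.229, -0.048]
force: [-1.0, -5.7, -1.6]
finger_gap: 0.178
gripper_force: 29.2
```

```bash
python3 plan.py -0.02 28 6
```

```text
20.1667 [-1.01760381 -5.7236479  -1.64125967] 0.17761394561894356 29.18184131383896 [ 0.01  0.46  2.19  1.27  0.19 -0.06]
lat -0.5119917960805047 r 149.08875095264918 theta 0.0387846087751203 tilt 27.072599675493855
0.03 [0.0, 0.2, -0.2, 0.4, -0.5, 1.6]
0.02 [0.0, 0.3, -0.2, 0.1, -0.5, 3.0]
0.01 [0.0, 0.5, -0.2, -0.2, -0.5, 4.4]
-0.0 [0.0, 0.6, -0.2, -0.4, -0.5, 5.9]
-0.01 [0.0, 0.8, -0.2, -0.7, -0.5, 7.3]
-0.02 [0.0, 0.9, -0.2, -0.9, -0.5, 8.7]
```

Request:
move_arm --pt "0 0 0 0 0.3 1 1" --pt "0 0 0 0 0.6 2 1" --pt "0 0 0 0 0.6 3 1" --pt "0 0 0 -0.2 0.6 4 1" --pt "0 0 0 -0.2 0.6 5 1" --pt "0 0 0 -0.3 0.6 5.5 1" --pt "0 0 0 -0.3 0.6 5.5 1"

```text
t: 20.75
tcp_pos: [0.4594, 0.1631, 0.1571]
tool_rot: [0.952, 0.196, 0.23, -0.048]
force: [-8.9, -7.7, 17.6]
finger_gap: 0.18
gripper_force: 31.9
```

```bash
python3 plan.py
```

```text
20.75 [-8.86086975 -7.69218192 17.5654034 ] 0.1804727822744565 31.854724287986755 [ 0.01  0.47  2.19  1.34  0.18 -0.13]
lat -0.5156781558264801 r 148.97833471799433 theta 0.012859992343070031 tilt 27.141618687234423
```

Pad has met the boss (a firm ~18 N stop). Release.

Request:
move_arm --pt "0 0 0 0 0 0 0.7" --pt "0 0 0 0 0 0 0.5" --pt "0 0 0 0 0 0 0.3" --pt "0 0 0 0 0 0 0.1" --pt "0 0 0 0 0 0 0.1" --pt "0 0 0 0 0 0 0.1"

```text
t: 21.25
tcp_pos: [0.4607, 0.1642, 0.1557]
tool_rot: [0.952, 0.197, 0.229, -0.049]
force: [-1.2, -0.2, -0.2]
finger_gap: 0.899
gripper_force: 0.0
```

Request:
move_arm --pt "0 0 0 0 0 -3 0.1" --pt "0 0 0 0 0 -10 0.1" --pt "0 0 0 0 0 -20 0.1" --pt "0 0 0 0 0 -35 0.1" --pt "0 0 0 0 0 -50 0.1" --pt "0 0 0 0 0 -70 0.1" --pt "0 0 0 0 0 -90 0.1" --pt "0 0 0 0 0 -105 0.1" --pt "0 0 0 0 0 -110 0.1" --pt "0 0 0 0 0 -110 0.1"

```text
t: 22.08
tcp_pos: [0.4148, 0.1438, 0.2548]
tool_rot: [0.952, 0.197, 0.23, -0.049]
force: [0.2, 0.6, 0.1]
finger_gap: 0.899
gripper_force: 0.0
```

```bash
python3 w.py end 3; python3 - <<'E'
from h import *
st=readout.sense(); print(st['q'].round(2),st['force'])
s=load('wr_end'); W=cloud(s); p=W-H; L=np.stack([p@NR[:,0],p@U,p@ZH],-1)*1000
k=(abs(L[...,0])<6)&(L[...,1]<90)&(L[...,1]>-65)&(L[...,2]>52)&(L[...,2]<105)
for lo in range(-65,90,12):
    m=k&(L[...,1]>=lo)&(L[...,1]<lo+12)
    if m.sum(): print(lo,m.sum(),np.median(L[m][:,2]).round(1),np.median(L[m][:,0]).round(1))
r=np.hypot(L[...,0],L[...,1]); k=(r>69)&(r<76)&(abs(L[...,2]-30)<3); print('rim',np.median(L[k][:,2]),k.sum())
E
```

```text
22.2333 [0.41479405 0.14385783 0.25320036] [-5.08072619e-05  1.40490389e-05 -1.93197072e-04] [[0.8177, 0.3979, 0.4159], [0.3527, -0.9174, 0.1842], [0.4548, -0.0039, -0.8906]] [-0.38143893 -0.66088682  0.46840641]
cam in tool [ 7.57547525e+01 -1.02059810e-03 -1.17467471e+02] [-13.35852381 -13.36923942  89.22793201]
[-0.06  0.17  2.19  0.55  0.41  0.64] [-0.17890122  0.48928611  0.46450258]
-65 82 99.8 0.0
-53 209 96.5 0.0
-41 196 89.0 0.1
-29 194 82.0 0.1
-17 169 76.1 0.1
-5 182 79.0 0.1
7 182 72.2 0.1
19 185 72.0 0.1
31 208 72.1 -0.3
43 208 71.9 -0.3
55 210 72.1 -0.3
67 219 72.0 0.1
79 217 71.9 0.1
rim 29.742180075810346 1772
```

View pics/wr_end.png

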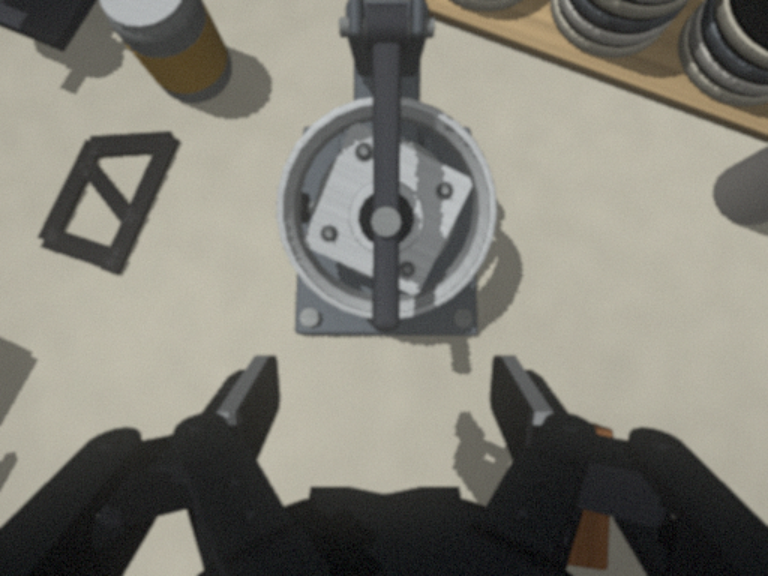

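The arm lies flat across the wheel: its top is a constant 72 mm from the hub face, so θ≈0. The pad is on the boss at (386,220), the rim is still at home height, and the gripper is clear.

```bash
python3 -c "
from station import order
print(order.sign_off())"
```

```text
the job is handed in; nothing more can be done
None
```

The wheel is fully home on the hub with its holes on the studs, the hold-down arm is all the way down on the boss and released, I kept the robot clear of the other bench items, and the job was handed in at about 22 s.

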